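# Pump the lift up to the rack shelf and put the bin of reels away

## Robot

A 6-joint arm with a two-finger parallel gripper is mounted at the origin on the work surface. World frame = base frame: x ahead of the robot, y to its left, z up, the work surface at z = 0. Lengths are in m, angles in rad, forces in N, time in s.
With the tool pointing down it reaches from about 0.35 to 0.725 m from the base axis. Payload 4.3 kg.
Tool frame: the origin (TCP) lies midway between the tips of the shut fingers; the grasp point (between the pads) lies 19 mm behind it (robot.hold_point_z is the distance from the TCP to the grasp point, in m); z points along the fingers, y is the line along which they close (so a half turn about z gives the same grasp; the last joint's range is limited). The gripper opens to 85 mm and grips with 20 to 120 N. Pads are 22 mm wide; open, the fingers measure 114 mm over their backs; the gripper's body (76 mm by 85 mm) begins 54 mm behind the grasp point. The pads swing forward as they close: fully open they stand 13 mm farther back than shut.
Start: joints at [1.064, 0.377, 0.081, 1.274, 0, 1.46], TCP at [0.222, 0.53, 0.197] pointing down, gripper open.
Joint ranges: [-2.72, 2.72], [-0.84, 1.66], [-1.02, 1.22], [-1.77, 2.12], [-1.37, 1.28], [-3.14, 3.14]. Speed limits (rad/s): [2.57, 2.57, 3.14, 3.14, 3.14, 3.14].

## Interface

Orientations are given as a unit quaternion [w, x, y, z].
In Python, from cell import robot gives the robot as it stands.
- The arm moves only by the tool drive_tool, never from a script. Its argument "moves" is a list of rows, each a list of 6 numbers: the shift along the tool's x, y, z in mm, then the turn, a rotation vector about the tool's x, y, z in degrees. In form: [[x, y, z, rx, ry, rz], ...]. A call has 1 to 5 rows; each row is the pose to reach, as a shift and turn from the pose commanded when the call began, along the tool's axes at that moment; what a row does not reach only later rows make up. A row lasts 1/8 s, in which the tool goes at most 62.5 mm and 10.7 degrees, less where a joint would pass 70% of its speed; a pose out of reach is approached as far as the arm can. A call with a gripper value outside its range is refused whole. "hand" is the opening in per cent of the stroke, from 0 (shut) to 100 (fully open), set as the call begins (left out, the last holds). The fingers move at their own pace and stop on an object; "force" is the grip in N (left out, the last holds). Time passes only in rows, so rows that repeat a pose let the fingers close. It gives the time, the measured TCP pose, the force and the opening at its end, in the units of the state.
- robot.observe(): the state, without advancing time (a new reading comes with each control period).
- robot.grab_frame(name): name is "scene" or "top"; returns a dict with "color" (420x560x3 uint8, red, green, blue), "z_map" (420x560 float32, m along the optical axis (not along the pixel's ray), 0 where there is no reading), "K" (3x3 intrinsics, pixels), "k1" (the pictures are not rectified: a ray, as slopes to the right and down, at radius r is drawn at 1 + k1 r^2 times it, then the intrinsics apply), "world_to_cam" (4x4, takes a point from world to camera coordinates). Camera axes: x right, y down, z forward; pixel columns grow to the right and rows downward; lengths in m; the calibration is good to about 2 mm. A picture is of the moment at which its call begins.
- robot.hand_in(): hands the job in, once; it reports no verdict.
Trained networks look in a picture, given as the dict that the camera call returned (one of the last four; its "shot" number tells which), for a name from the list of things; names that differ only in an ending like _2 or _b are one class to them, and where a whole thing is asked for, a point or a joint stands for the part that bears it (a point fixed in the world has none). Each returns a list of dicts, best first, with "p" (0 to 1); they miss things now and then, are a little off and sometimes report something else, mostly with a low value. They report only what shows in the picture. A call takes as long as a camera call.
- robot.regions_of(picture, target): "pixels" (420x560 bool, what is visible of it) and "box" ([centre column, centre row, width, height] in pixels, round what is visible of it).
- robot.landmark_of(picture, target): "centre" ([column, row] in pixels: a listed point, or the origin of a listed thing).
The state is a dict: "t": time; "joints": joint angles; "qvel": joint speeds; "joint_efforts": joint torques, N m; "position": TCP position; "ee_rot": TCP orientation; "contact_force": force on the tool from outside, world axes, zero at the start; "ft_torque": the same for the moment, N m; "grip_width": opening from 0.0 (shut) to 1.0 (fully open).
Only numpy, scipy, OpenCV 4.12 (cv2) and the standard library are available. Lean on these libraries where they do the work, as an engineer would, in place of code of your own. Each camera call takes 0.05 s, during which the arm holds its last target. There are 200 camera calls.

## Task

The bin of component reels stands on the lowered hydraulic lift beside the rack. Pump the lift's hand lever, stroke after stroke, until the deck has come up and its ledge bears against the underside of the shelf, which you feel as the lever going hard before it is fully down; stop there and do not force it. Then push the bin across from the deck onto the shelf until it is fully home against the rear lip, let go, and leave the other things on the bench where they are.

Things in the scene. Friction and masses are not known exactly. Their poses are not given: they have to be found in the camera images.
- lift: Grey hydraulic scissor lift, bolted down: deck 230 mm (x) by 220 mm (y) on crossed struts over a base frame of the same size. Origin: centre of its underside on the bench. Its x points from the robot's side to the far side, y from the lift towards the shelf (the way the bin must go), z up. All fixed things listed here have these axes.
- lever_pivot (a point): Middle of the pump lever's hinge pin, 68 mm above the bench, on the lift's side that faces the robot (168 mm in -x and 55 mm in +y from the lift's centre; the deck's side is 53 mm away). The hinge line is the lift's x; the lever swings in the upright plane through this point along the lift's y, on the -y side of the pin.
- lever_grip (a point): Point on the lever's axis, 240 mm from the hinge pin, in the middle of its hand grip. The lever is a straight round steel bar, 16 mm thick, with a rubber grip 25 mm thick from 185 to 270 mm from the pin (free end). Raised, it slopes up at 50 degrees above level; fully down, 4 degrees above level. Press it from above with the closed fingertips; it springs back up by itself.
- lever (a joint): Angle of the lever in rad: 0 raised (sprung), 0.8 fully down on its stop. Only the down stroke lifts: a full one raises the deck by about 14 mm, a short one by less (the first 0.1 rad may be idle); the deck stays up as the lever returns. Pressing at the grip takes 7 to 18 N; once the ledge bears on the shelf the lever goes hard and 24 N hardly moves it. Over 60 N is forcing it.
- deck (a joint): Height of the deck above its lowered position in m: 0 lowered (deck top 100 mm above the bench), at most 0.085. It rises by pumping only and stays up, settling by up to 1 mm when the lever is let go.
- deck_edge (a point): Middle of the deck's edge that faces the shelf, at deck-top height. A steel ledge, 14 mm below the deck top, stands out 25 mm beyond this edge, under the shelf. When it bears on the shelf's underside the deck top is 2 mm above the shelf top, and still about 1 mm above it when the lever has been let go.
- shelf_edge (a point): Middle of the shelf's edge that faces the lift, at shelf-top height, 6 mm from the deck's edge. The shelf is a grey steel pan, 250 mm (x) by 215 mm (y), 12 mm deep, its top 145 to 175 mm above the bench, on a fixed rack whose two blue uprights (250 mm high) stand behind its far (+y) end. A rear lip 39 mm high runs along that end; the other sides are open.
- seat (a point): Point on the shelf top that lies under the bin's centre when the bin is central on the shelf and home against the rear lip; the lip's face is 97 mm in +y from it.
- reel_bin: Open black plastic bin, 194 by 194 mm, 62 mm high, holding a stack of white 178 mm reels that lie below its rim and stay in; 0.6 to 1.1 kg. Origin: centre of its underside; x and y along its sides, as the lift's within a few degrees. It starts on the deck. Push it on its -y side with both fingertips spread.
- spare_reel: Bystander: one white component reel lying flat on the bench, 178 mm in diameter, 13 mm thick. Origin: centre of its underside.
- clipboard: Bystander: brown clipboard lying flat, 220 by 155 mm, 14 mm high at its clip. Origin: centre of its underside.
- small_carton: Bystander: closed cardboard carton, 120 by 90 mm, 70 mm high. Origin: centre of its underside.

How it is judged:
By the outcome, as a careful person would: the job done as asked, in the order asked, and still so for the second after the job is handed in, with the robot touching nothing.
It also fails if it takes over 67 s, if anything falls off the work surface, if the arm or the gripper's body presses on something with over 40 N, if the wrist force passes 120 N, or if a joint passes its speed limit or range.

## Working session

There is one attempt and no reset: what is moved stays moved. The work goes in short steps, Python scripts to look and compute and a tool call to move; the robot and the scene stay as the last step left them, time stands still between calls to the robot, and variables do not carry over. Pictures are saved under pics/ and viewed, on a budget of 10 in all, crops included, one or two more only if the job needs it, and the job is handed in when it is done.

Besides the shell and the picture viewer there is one more tool, called after "Emit:" by a JSON object that holds its "fn" and its "kwargs", one argument or row to a line. drive_tool: Moves the arm, as the interface text tells. Its arguments: {"type":"object","properties":{"moves":{"type":"array"},"hand":{"type":"number"},"force":{"type":"number"}},"required":["moves"]}

```bash
mkdir -p pics; cat > h.py <<'E'
import numpy as np, cv2
from cell import robot
def pt(f,uv,z=None,win=3):
    """pixel -> world; with z_map (median in window) or on the plane Z=z"""
    K=np.array(f["K"]);d=np.array([(uv[0]-K[0,2])/K[0,0],(uv[1]-K[1,2])/K[1,1]])
    s=d.copy()
    for _ in range(20): s=d/(1+f["k1"]*(s@s))
    T=np.linalg.inv(np.array(f["world_to_cam"])); r=T[:3,:3]@np.array([s[0],s[1],1]); o=T[:3,3]
    if z is not None: return o+r*(z-o[2])/r[2]
    u,v=int(round(uv[0])),int(round(uv[1])); w=f["z_map"][max(v-win,0):v+win+1,max(u-win,0):u+win+1]; w=w[w>0]
    return o+r*np.median(w) if w.size else None
def cloud(f,mask):
    vs,us=np.nonzero(mask&(f["z_map"]>0)); K=np.array(f["K"])
    d=np.stack([(us-K[0,2])/K[0,0],(vs-K[1,2])/K[1,1]],1); s=d.copy()
    for _ in range(20): s=d/(1+f["k1"]*(s**2).sum(1,keepdims=True))
    z=f["z_map"][vs,us]; P=np.c_[s*z[:,None],z]; T=np.linalg.inv(np.array(f["world_to_cam"]))
    return P@T[:3,:3].T+T[:3,3]
E
cat > a.py <<'E'
from h import *
np.set_printoptions(precision=4,suppress=True)
for n in("scene","top"):
    f=robot.grab_frame(n); cv2.imwrite(f"pics/{n}0.png",f["color"][:,:,::-1])
    for t in("lift","lever_pivot","lever_grip","deck_edge","shelf_edge","seat","reel_bin","spare_reel","clipboard","small_carton"):
        L=robot.landmark_of(f,t)
        if L: print(n,t,round(L[0]["p"],2),np.array(L[0]["centre"]),pt(f,L[0]["centre"]))
    R=robot.regions_of(f,"reel_bin")
    if R:
        c=cloud(f,R[0]["pixels"]); print("bin",R[0]["p"],np.percentile(c,[1,50,99],axis=0))
print(robot.observe())
E
python3 a.py
```

```text
scene lever_pivot 0.6 [277.8 239.2] [ 0.4509 -0.0252  0.0857]
scene deck_edge 0.59 [277.5 238.5] [ 0.4483 -0.0228  0.0831]
scene shelf_edge 0.79 [343.7 228.9] [0.5985 0.0582 0.1635]
scene seat 0.18 [298.8 143. ] [0.2867 0.3378 0.0039]
scene reel_bin 0.63 [322.5 277. ] [ 0.6206 -0.0809  0.157 ]
scene spare_reel 0.67 [226.1 376.2] [ 0.5355 -0.3873  0.0114]
scene clipboard 0.77 [299.3 144. ] [0.2906 0.3348 0.0045]
scene small_carton 0.94 [407.7 150.3] [0.6095 0.4551 0.0677]
bin 0.89 [[ 0.5036 -0.166   0.0985]
 [ 0.612  -0.0712  0.1556]
 [ 0.7107  0.0467  0.1629]]
top lever_pivot 0.88 [285.1 214. ] [ 0.4365 -0.0114  0.0527]
top lever_grip 0.92 [340.1 197.1] [ 0.4565 -0.1815  0.2676]
top deck_edge 0.98 [269.5 163.4] [0.6089 0.0488 0.1023]
top shelf_edge 0.97 [267.9 162.4] [0.6119 0.0545 0.1042]
top seat 0.91 [234.7 166. ] [0.579  0.1672 0.1644]
top reel_bin 0.97 [300.7 164.5] [ 0.5927 -0.0596  0.1557]
top spare_reel 0.94 [384.6 191.9] [ 0.5363 -0.3788  0.0111]
top clipboard 0.64 [185.6 257.7] [0.2762 0.3436 0.0036]
top small_carton 0.98 [148.6 170.9] [0.5802 0.4846 0.0646]
bin 0.81 [[ 0.5035 -0.1605  0.0938]
 [ 0.6044 -0.0566  0.1536]
 [ 0.7158  0.0473  0.1669]]
{'t': 1.2, 'joints': array([1.0637, 0.3773, 0.081 , 1.2744, 0.    , 1.4605]), 'qvel': array([-0.    , -0.0008, -0.0004,  0.0011, -0.0006, -0.0003]), 'joint_efforts': array([  0.0002, -46.3529,  27.0155,   0.0007,  -0.0001,   0.    ]), 'position': array([0.2222, 0.5303, 0.1967]), 'ee_rot': array([0.    , 0.1971, 0.9804, 0.    ]), 'contact_force': array([ 0.1694,  0.4148, -0.0914]), 'ft_torque': array([-0.0314, -0.0478,  0.0271]), 'grip_width': 1.000771143543771}
```

View pics/scene0.png

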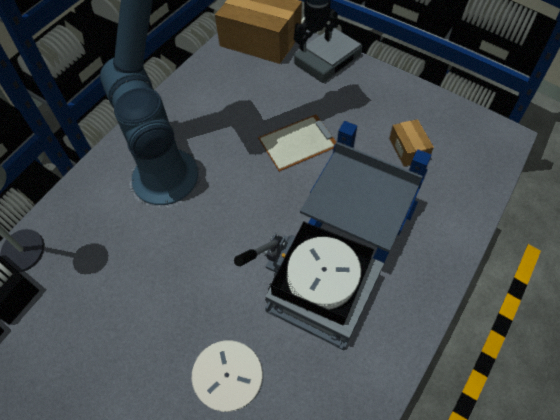

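View pics/top0.png

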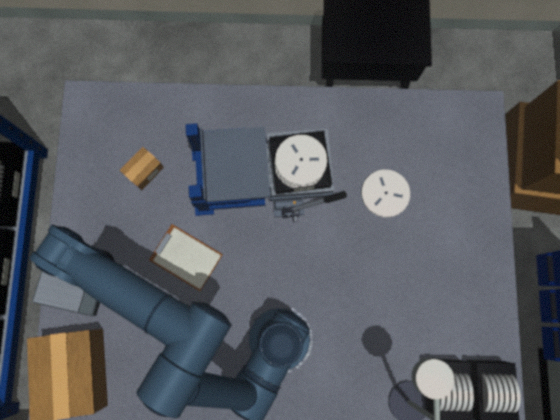

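```bash
cat > b.py <<'E'
from h import *
np.set_printoptions(precision=4,suppress=True)
f=robot.grab_frame("top")
R=robot.regions_of(f,"reel_bin")[0]; c=cloud(f,R["pixels"]); 
top=c[c[:,2]>0.145]; r=cv2.minAreaRect((top[:,:2]*1000).astype(np.float32)); print("bin rim rect mm",r)
for t in("lever_grip","lever_pivot","shelf_edge","seat","spare_reel","lift"):
    for g in robot.regions_of(f,t)[:1]:
        q=cloud(f,g["pixels"]); print(t,g["p"],len(q),np.percentile(q,[2,50,98],axis=0).ravel())
L={t:robot.landmark_of(f,t)[0]["centre"] for t in("shelf_edge","seat","deck_edge","lever_pivot","lever_grip")}
zs=.16
for t,z in(("shelf_edge",zs),("seat",zs),("deck_edge",.1),("lever_pivot",.068),("lever_grip",.252)): print(t,pt(f,L[t],z))
# shelf top points: all cloud in 0.14..0.18, y>0.06
a=cloud(f,np.ones((420,560),bool)); m=(a[:,2]>.14)&(a[:,2]<.18)&(a[:,1]>.055)&(a[:,1]<.3)&(a[:,0]>.4)&(a[:,0]<.8)
print("shelf",np.percentile(a[m],[1,50,99],axis=0)); print(cv2.minAreaRect((a[m][:,:2]*1000).astype(np.float32)))
l=(a[:,0]>.38)&(a[:,0]<.49)&(a[:,1]<.0)&(a[:,1]>-.3)&(a[:,2]>.06); 
P=a[l];o=np.argsort(P[:,1]); 
for k in np.array_split(P[o],8): print("lever",np.median(k,axis=0),len(k))
E
python3 b.py
```

```text
bin rim rect mm ((609.2600708007812, -56.22554016113281), (197.38002014160156, 195.4807891845703), 8.39644718170166)
lever_grip 0.69 410 [ 0.4429 -0.1966 -0.006   0.4575 -0.129   0.1827  0.5084 -0.0137  0.2787]
lever_pivot 0.79 1433 [ 0.4329 -0.181   0.002   0.4904 -0.0421  0.0834  0.7289  0.0506  0.2704]
shelf_edge 0.76 4857 [0.4541 0.0594 0.148  0.5807 0.1723 0.1652 0.7103 0.2803 0.2015]
seat 0.95 4845 [0.4534 0.0591 0.1498 0.5802 0.1713 0.1652 0.7101 0.2785 0.2008]
spare_reel 0.9 1790 [ 0.4536 -0.4607  0.0004  0.5334 -0.3798  0.0119  0.6145 -0.3007  0.0226]
lift 0.83 1699 [ 0.434  -0.1833  0.0013  0.4999 -0.041   0.0884  0.7305  0.0585  0.2711]
shelf_edge [0.2588 0.3262 0.16  ]
seat [0.5816 0.1707 0.16  ]
deck_edge [0.6102 0.0524 0.1   ]
lever_pivot [ 0.44   -0.0167  0.068 ]
lever_grip [ 0.4668 -0.1818  0.252 ]
shelf [[0.4526 0.0594 0.1499]
 [0.5846 0.1676 0.165 ]
 [0.7153 0.2784 0.1764]]
((585.7279052734375, 181.14315795898438), (269.9388122558594, 249.67962646484375), 2.8737924098968506)
lever [ 0.4631 -0.1864  0.2735] 54
lever [ 0.4616 -0.1674  0.2547] 53
lever [ 0.4585 -0.1483  0.2329] 53
lever [ 0.4577 -0.1233  0.1978] 53
lever [ 0.4547 -0.0906  0.1607] 53
lever [ 0.4502 -0.0575  0.1163] 53
lever [ 0.4472 -0.0308  0.0912] 53
lever [ 0.4493 -0.0139  0.0744] 53
```

The scene picture shows the lever grip at about (245,258), the bin at (322,272), the shelf behind at (362,195), and the reel at (227,375). In the top picture the lever runs from (288,210) to (345,195), clear of everything. Next I'll fit the yaw and positions of the lift, shelf and bin.

```bash
cat > fit.py <<'E'
from h import *
np.set_printoptions(precision=4,suppress=True)
def rect(P):
    best=None
    for d in np.arange(-10,20,.25):
        t=np.radians(d);R=np.array([[np.cos(t),np.sin(t)],[-np.sin(t),np.cos(t)]]);q=P[:,:2]@R.T
        lo,hi=np.percentile(q,[1,99],axis=0); w=hi-lo
        if best is None or w.sum()<best[0]: best=(w.sum(),d,R.T@((lo+hi)/2),w)
    return best[1:]
if __name__=="__main__":
  for n in("top","scene"):
    f=robot.grab_frame(n); a=cloud(f,np.ones((420,560),bool))
    m=(a[:,1]>.055)&(a[:,1]<.33)&(a[:,0]>.4)&(a[:,0]<.8)&(a[:,2]>.14)&(a[:,2]<.19)
    z=np.median(a[m,2]); s=a[m]; s=s[abs(s[:,2]-z)<.008]; print(n,"shelf z",z,rect(s))
    l=(a[:,1]>.2)&(a[:,1]<.33)&(a[:,0]>.44)&(a[:,0]<.72)&(a[:,2]>.187)&(a[:,2]<.215); print(" lip",rect(a[l]) if l.sum()>50 else l.sum())
    b=cloud(f,robot.regions_of(f,"reel_bin")[0]["pixels"]); b=b[b[:,2]>.135]; print(" bin",rect(b),np.percentile(b[:,2],[50,95]))
E
python3 fit.py
```

```text
top shelf z 0.16492769167454568 (np.float64(5.75), array([0.5884, 0.1656]), array([0.2479, 0.2124]))
 lip (np.float64(6.25), array([0.5725, 0.2921]), array([0.2522, 0.0458]))
 bin (np.float64(9.25), array([ 0.6088, -0.0559]), array([0.1939, 0.1916])) [0.156  0.1639]
scene shelf z 0.16619178801053258 (np.float64(4.75), array([0.5892, 0.1632]), array([0.2458, 0.214 ]))
 lip (np.float64(3.0), array([0.5793, 0.2791]), array([0.2446, 0.0367]))
 bin (np.float64(8.75), array([ 0.609 , -0.0592]), array([0.1903, 0.1942])) [0.1567 0.1611]
```

```bash
cat > go.py <<'E'
# usage: go.py x y z yaw_of_tool_y(deg) [tilt]: prints the shift (mm) and turn (deg) in tool axes to that pose, tool down
import sys
from h import *
from scipy.spatial.transform import Rotation as Ro
def cur():
    o=robot.observe(); w=o["ee_rot"]; return o,Ro.from_quat([w[1],w[2],w[3],w[0]])
def goal(yaw):
    a=np.radians(yaw); y=np.array([np.cos(a),np.sin(a),0]); z=np.array([0,0,-1.]); return Ro.from_matrix(np.c_[np.cross(y,z),y,z])
o,R=cur()
for a in sys.argv[1:]:
    v=[float(k) for k in a.split(",")]
    print(a,"shift",(R.inv().apply(np.array(v[:3])-o["position"])*1000).round(1),"turn",np.degrees((R.inv()*goal(v[3])).as_rotvec()).round(1))
print("pos",o["position"].round(4),"F",o["contact_force"].round(1),"t",o["t"],"j",o["joints"].round(2))
E
python3 go.py .27,.38,.36,5.3 .40,.0,.36,5.3 .459,-.165,.33,5.3
```

```text
.27,.38,.36,5.3 shift [-102.2 -120.2 -163.3] turn [ 0. -0. 62.]
.40,.0,.36,5.3 shift [-368.9 -420.4 -163.3] turn [ 0. -0. 62.]
.459,-.165,.33,5.3 shift [-487.1 -549.8 -133.3] turn [ 0. -0. 62.]
pos [0.2222 0.5304 0.1968] F [-0.2  0.7 -0.5] t 2.05 j [1.06 0.38 0.08 1.27 0.   1.46]
```

Emit:
{"fn": "drive_tool", "kwargs": {
  "moves": [
    [-15,-20,-50,0,0,0],
    [-40,-45,-95,0,0,10],
    [-70,-75,-130,0,0,20],
    [-105,-115,-155,0,0,30],
    [-145,-155,-165,0,0,40]
  ],
  "hand": 0
}}

```text
t: 2.68
position: [0.2969, 0.3305, 0.3636]
ee_rot: [0.001, 0.522, 0.853, 0.002]
contact_force: [1.0, -0.2, 0.1]
grip_width: -0.0
```

```bash
python3 go.py .459,-.165,.33,5.3 .40,.0,.36,5.3
```

```text
.459,-.165,.33,5.3 shift [-515.1  -80.7   33. ] turn [ 0.2 -0.1 21.7]
.40,.0,.36,5.3 shift [-341.3  -58.2    3.2] turn [ 0.2 -0.1 21.7]
pos [0.2969 0.3305 0.3636] F [ 1.  -0.2  0.1] t 2.675 j [ 0.7   0.12  0.17  1.62 -0.    1.8 ]
```

Emit:
{"fn": "drive_tool", "kwargs": {
  "moves": [
    [-60,-10,0,0,0,8],
    [-120,-20,0,0,0,15],
    [-180,-30,0,0,0,22],
    [-240,-40,0,0,0,22],
    [-300,-50,3,0,0,22]
  ]
}}

```text
t: 3.3
position: [0.3895, 0.0399, 0.3591]
ee_rot: [0.001, 0.674, 0.739, 0.001]
contact_force: [1.6, 1.6, 0.4]
grip_width: -0.001
```

```bash
python3 go.py .459,-.165,.33,5.3
```

```text
.459,-.165,.33,5.3 shift [-210.4   50.4   29.2] turn [ 0.1 -0.  -0. ]
pos [0.3895 0.0399 0.3591] F [1.6 1.6 0.4] t 3.3 j [-0.06  0.01  0.04  1.6   0.    1.42]
```

Emit:
{"fn": "drive_tool", "kwargs": {
  "moves": [
    [-55,13,8,0,0,0],
    [-110,26,16,0,0,0],
    [-165,39,24,0,0,0],
    [-210,50,29,0,0,0],
    [-210,50,29,0,0,0]
  ]
}}

```text
t: 3.92
position: [0.4584, -0.1653, 0.3283]
ee_rot: [-0.001, 0.675, 0.737, -0.0]
contact_force: [-0.8, 0.8, 0.5]
grip_width: 0.001
```

```bash
cat > look.py <<'E'
import sys
from h import *
f=robot.grab_frame("scene"); g=robot.grab_frame("top")
c0,r0,w=map(int,sys.argv[2:5])
A=cv2.resize(f["color"][r0:r0+w,c0:c0+w],(400,400)); c1,r1=map(int,sys.argv[5:7])
B=cv2.resize(g["color"][r1:r1+w,c1:c1+w],(400,400))
cv2.imwrite(f"pics/{sys.argv[1]}.png",np.hstack([A,B])[:,:,::-1])
E
python3 look.py p1 190 170 140 260 120; python3 go.py .459,-.165,.29,5.3
```

```text
.459,-.165,.29,5.3 shift [-2.5  1.  39.5] turn [-0.  -0.1 -0.1]
pos [ 0.4578 -0.1627  0.3295] F [0.1 0.4 0. ] t 4.025 j [-0.47  0.2   0.18  1.55  0.    1.01]
```

View pics/p1.png

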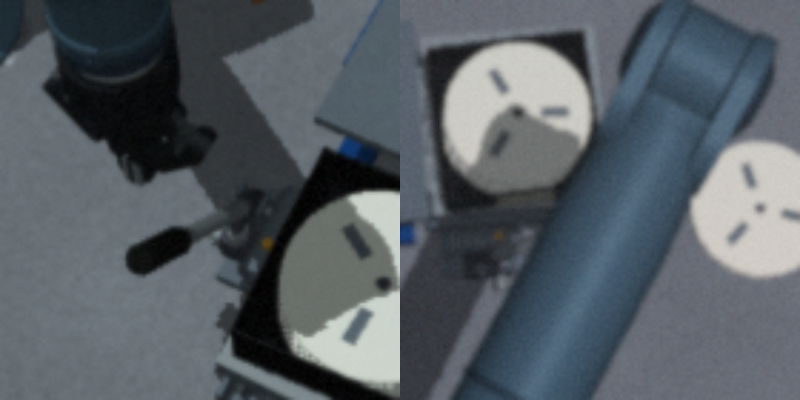

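The crop shows the closed fingertips at about (135,175), above and short of the grip at (155,250). I'll measure the lever's line from the scene depth map before pressing.

```bash
python3 - <<'E'
from h import *
np.set_printoptions(precision=4,suppress=True)
f=robot.grab_frame("scene"); a=cloud(f,np.ones((420,560),bool))
l=(a[:,0]>.40)&(a[:,0]<.50)&(a[:,1]<-.05)&(a[:,1]>-.22)
y=.9962*(a[:,1]+.018)-.09*(a[:,0]-.445) # along lift y from the pin
zl=.068-y*np.tan(np.radians(50)); P=a[l&(abs(a[:,2]-zl)<.035)]
for k in np.array_split(P[np.argsort(P[:,1])],6): print(np.median(k,0),np.percentile(k[:,0],[5,95]),len(k))
# where does the grip axis point project in scene vs candidates
L=robot.landmark_of(f,"lever_grip"); print(L[:1], [pt(f,L[0]["centre"],z) for z in(.252,)] if L else "")
T=np.array(f["world_to_cam"]);print("cam",np.linalg.inv(T)[:3,3])
E
```

```text
[ 0.4664 -0.1958  0.273 ] [0.4567 0.476 ] 64
[ 0.4703 -0.1845  0.2738] [0.4573 0.4767] 64
[ 0.4701 -0.1644  0.251 ] [0.4565 0.4747] 64
[ 0.4656 -0.1434  0.2252] [0.4552 0.4725] 64
[ 0.4611 -0.1053  0.1764] [0.4519 0.4651] 64
[ 0.4562 -0.0635  0.1281] [0.4481 0.4608] 63
[{'centre': [244.7, 254.9], 'p': 0.94}] [array([ 0.4617, -0.1679,  0.252 ])]
cam [ 0.8026 -0.4967  1.2281]
```

Emit:
{"fn": "drive_tool", "kwargs": {
  "moves": [
    [0,4,35,0,0,0],
    [0,4,52,0,0,0],
    [-14,4,72,0,0,0],
    [-27,4,90,0,0,0],
    [-27,4,90,0,0,0]
  ]
}}

```text
t: 4.75
position: [0.465, -0.189, 0.2412]
ee_rot: [0.002, 0.673, 0.739, 0.0]
contact_force: [-2.2, 1.0, 9.0]
grip_width: -0.002
```

Emit:
{"fn": "drive_tool", "kwargs": {
  "moves": [
    [-13,0,19,0,0,0],
    [-23,0,37,0,0,0],
    [-39,0,77,0,0,0],
    [-50,0,118,0,0,0],
    [-53,0,135,0,0,0]
  ]
}}

```text
t: 5.38
position: [0.4731, -0.245, 0.1077]
ee_rot: [0.006, 0.674, 0.739, -0.0]
contact_force: [-0.6, -5.6, 15.8]
grip_width: 0.002
```

```bash
cat > st.py <<'E'
from h import *
f=robot.grab_frame("scene"); R=robot.regions_of(f,"reel_bin")[0]; b=cloud(f,R["pixels"])
h=b[:,2]; b=b[(h>np.median(h)-.02)]; print("bin med z",np.median(b[:,2]).round(4),"p",R["p"],"c",((np.percentile(b,1,axis=0)+np.percentile(b,99,axis=0))/2).round(3))
o=robot.observe(); print("pos",o["position"].round(4),"F",o["contact_force"].round(1),"t",o["t"])
E
python3 st.py
```

```text
bin med z 0.1678 p 0.84 c [ 0.608 -0.06   0.161]
pos [ 0.4726 -0.2441  0.1073] F [ 0.6 -3.4 12.1] t 5.475
```

Emit:
{"fn": "drive_tool", "kwargs": {
  "moves": [
    [3,0,-17,0,0,0],
    [14,0,-58,0,0,0],
    [30,0,-98,0,0,0],
    [53,0,-140,0,0,0],
    [80,0,-180,0,0,0]
  ]
}}

```text
t: 6.1
position: [0.4619, -0.1603, 0.2869]
ee_rot: [0.001, 0.673, 0.739, 0.0]
contact_force: [0.6, -0.1, 0.8]
grip_width: -0.001
```

Emit:
{"fn": "drive_tool", "kwargs": {
  "moves": [
    [-12,0,28,0,0,0],
    [-43,0,73,0,0,0],
    [-66,0,122,0,0,0],
    [-77,0,163,0,0,0],
    [-80,0,185,0,0,0]
  ]
}}

```text
t: 6.72
position: [0.4731, -0.2454, 0.1028]
ee_rot: [0.006, 0.674, 0.739, -0.001]
contact_force: [-0.3, -7.4, 17.6]
grip_width: 0.005
```

```bash
python3 st.py
```

```text
bin med z 0.1788 p 0.59 c [ 0.608 -0.059  0.172]
pos [ 0.4724 -0.2442  0.1018] F [-0.6 -2.3 12. ] t 6.825
```

Emit:
{"fn": "drive_tool", "kwargs": {
  "moves": [
    [3,0,-22,0,0,0],
    [14,0,-63,0,0,0],
    [30,0,-103,0,0,0],
    [53,0,-145,0,0,0],
    [80,0,-185,0,0,0]
  ]
}}

```text
t: 7.45
position: [0.4619, -0.1604, 0.2869]
ee_rot: [0.001, 0.673, 0.739, 0.0]
contact_force: [0.7, -0.2, 0.2]
grip_width: 0.001
```

Emit:
{"fn": "drive_tool", "kwargs": {
  "moves": [
    [-12,0,28,0,0,0],
    [-43,0,73,0,0,0],
    [-66,0,122,0,0,0],
    [-77,0,163,0,0,0],
    [-80,0,186,0,0,0]
  ]
}}

```text
t: 8.07
position: [0.4732, -0.2454, 0.1019]
ee_rot: [0.006, 0.674, 0.739, -0.001]
contact_force: [-0.5, -6.8, 16.6]
grip_width: -0.002
```

```bash
python3 st.py
```

```text
bin med z 0.1893 p 0.75 c [ 0.608 -0.06   0.183]
pos [ 0.4725 -0.2443  0.1008] F [ 0.1 -2.6 11.2] t 8.175
```

Emit:
{"fn": "drive_tool", "kwargs": {
  "moves": [
    [3,0,-22,0,0,0],
    [14,0,-63,0,0,0],
    [30,0,-103,0,0,0],
    [53,0,-145,0,0,0],
    [80,0,-186,0,0,0]
  ]
}}

```text
t: 8.8
position: [0.4619, -0.1603, 0.2869]
ee_rot: [0.001, 0.673, 0.739, 0.0]
contact_force: [1.6, -0.6, 0.0]
grip_width: -0.001
```

Emit:
{"fn": "drive_tool", "kwargs": {
  "moves": [
    [-12,0,28,0,0,0],
    [-43,0,73,0,0,0],
    [-66,0,122,0,0,0],
    [-77,0,163,0,0,0],
    [-80,0,186,0,0,0]
  ]
}}

```text
t: 9.43
position: [0.4732, -0.2454, 0.1019]
ee_rot: [0.006, 0.674, 0.739, -0.001]
contact_force: [-0.5, -6.1, 17.9]
grip_width: -0.0
```

```bash
python3 st.py
```

```text
bin med z 0.1998 p 0.93 c [ 0.609 -0.06   0.194]
pos [ 0.4725 -0.2443  0.1008] F [ 0.9 -3.2 11.8] t 9.525
```

Emit:
{"fn": "drive_tool", "kwargs": {
  "moves": [
    [3,0,-22,0,0,0],
    [14,0,-63,0,0,0],
    [30,0,-103,0,0,0],
    [53,0,-145,0,0,0],
    [80,0,-186,0,0,0]
  ]
}}

```text
t: 10.15
position: [0.4618, -0.1603, 0.2869]
ee_rot: [0.001, 0.673, 0.739, 0.0]
contact_force: [0.5, -0.3, -0.7]
grip_width: -0.0
```

Emit:
{"fn": "drive_tool", "kwargs": {
  "moves": [
    [-12,0,28,0,0,0],
    [-43,0,73,0,0,0],
    [-60,0,108,0,0,0]
  ]
}}

```text
t: 10.52
position: [0.4736, -0.2288, 0.1836]
ee_rot: [0.011, 0.674, 0.739, -0.001]
contact_force: [0.6, -0.7, 13.8]
grip_width: 0.002
```

Emit:
{"fn": "drive_tool", "kwargs": {
  "moves": [
    [-8,0,20,0,0,0],
    [-14,0,40,0,0,0],
    [-18,0,60,0,0,0],
    [-20,0,78,0,0,0]
  ]
}}

```text
t: 11.02
position: [0.4735, -0.2454, 0.1032]
ee_rot: [0.007, 0.673, 0.739, -0.001]
contact_force: [-0.8, -6.2, 16.3]
grip_width: 0.003
```

```bash
python3 st.py
```

```text
bin med z 0.2102 p 0.6 c [ 0.608 -0.059  0.204]
pos [ 0.4731 -0.2445  0.1018] F [ 0.6 -2.4 12.7] t 11.125
```

Emit:
{"fn": "drive_tool", "kwargs": {
  "moves": [
    [3,0,-22,0,0,0],
    [14,0,-63,0,0,0],
    [30,0,-103,0,0,0],
    [53,0,-145,0,0,0],
    [80,0,-186,0,0,0]
  ]
}}

```text
t: 11.75
position: [0.4618, -0.1603, 0.2869]
ee_rot: [0.001, 0.673, 0.739, 0.0]
contact_force: [1.3, 0.2, 0.5]
grip_width: 0.008
```

Emit:
{"fn": "drive_tool", "kwargs": {
  "moves": [
    [-12,0,28,0,0,0],
    [-30,0,55,0,0,0],
    [-43,0,75,0,0,0],
    [-53,0,95,0,0,0],
    [-60,0,108,0,0,0]
  ]
}}

```text
t: 12.38
position: [0.4712, -0.2235, 0.1812]
ee_rot: [0.006, 0.673, 0.739, 0.001]
contact_force: [0.4, 0.7, 14.7]
grip_width: -0.0
```

Emit:
{"fn": "drive_tool", "kwargs": {
  "moves": [
    [-4,0,10,0,0,0],
    [-8,0,20,0,0,0],
    [-11,0,30,0,0,0]
  ]
}}

```text
t: 12.75
position: [0.472, -0.2347, 0.1512]
ee_rot: [0.005, 0.673, 0.739, 0.0]
contact_force: [-0.1, -1.9, 15.0]
grip_width: 0.005
```

Emit:
{"fn": "drive_tool", "kwargs": {
  "moves": [
    [-3,0,10,0,0,0],
    [-5,0,20,0,0,0]
  ]
}}

```text
t: 13.0
position: [0.4728, -0.2403, 0.1314]
ee_rot: [0.006, 0.673, 0.739, -0.0]
contact_force: [-0.4, -1.5, 14.0]
grip_width: 0.003
```

Emit:
{"fn": "drive_tool", "kwargs": {
  "moves": [
    [-1,0,8,0,0,0],
    [-2,0,15,0,0,0]
  ]
}}

```text
t: 13.25
position: [0.4733, -0.2431, 0.1166]
ee_rot: [0.006, 0.673, 0.739, -0.001]
contact_force: [-0.8, -3.0, 14.3]
grip_width: -0.003
```

Emit:
{"fn": "drive_tool", "kwargs": {
  "moves": [
    [-1,0,5,0,0,0],
    [-2,0,10,0,0,0],
    [-2,0,14,0,0,0]
  ]
}}

```text
t: 13.62
position: [0.4737, -0.2459, 0.1028]
ee_rot: [0.007, 0.673, 0.739, -0.001]
contact_force: [-1.4, -6.2, 15.7]
grip_width: -0.003
```

```bash
python3 st.py
```

```text
bin med z 0.2207 p 0.76 c [ 0.608 -0.059  0.214]
pos [ 0.4736 -0.2454  0.1025] F [ 0.6 -4.1 14.4] t 13.725
```

Emit:
{"fn": "drive_tool", "kwargs": {
  "moves": [
    [3,0,-22,0,0,0],
    [14,0,-63,0,0,0],
    [30,0,-103,0,0,0],
    [53,0,-145,0,0,0],
    [80,0,-186,0,0,0]
  ]
}}

```text
t: 14.35
position: [0.4619, -0.1603, 0.2859]
ee_rot: [0.001, 0.673, 0.739, 0.0]
contact_force: [0.3, -0.3, -0.2]
grip_width: -0.003
```

Emit:
{"fn": "drive_tool", "kwargs": {
  "moves": [
    [-4,0,10,0,0,0],
    [-8,0,18,0,0,0],
    [-12,0,26,0,0,0]
  ]
}}

```text
t: 14.72
position: [0.4624, -0.1741, 0.2559]
ee_rot: [-0.001, 0.674, 0.739, -0.0]
contact_force: [-0.4, 0.3, -0.7]
grip_width: 0.0
```

Emit:
{"fn": "drive_tool", "kwargs": {
  "moves": [
    [-5,0,7,0,0,0],
    [-10,0,14,0,0,0]
  ]
}}

```text
t: 14.98
position: [0.4637, -0.1849, 0.2432]
ee_rot: [-0.0, 0.674, 0.739, -0.0]
contact_force: [-2.9, 0.6, 8.3]
grip_width: -0.002
```

Emit:
{"fn": "drive_tool", "kwargs": {
  "moves": [
    [-5,0,7,0,0,0],
    [-9,0,14,0,0,0]
  ]
}}

```text
t: 15.22
position: [0.4653, -0.1966, 0.2324]
ee_rot: [0.003, 0.674, 0.738, -0.002]
contact_force: [-5.5, -4.1, 20.0]
grip_width: 0.002
```

Emit:
{"fn": "drive_tool", "kwargs": {
  "moves": [
    [-4,0,6,0,0,0],
    [-7,0,12,0,0,0]
  ]
}}

```text
t: 15.48
position: [0.4668, -0.2066, 0.2223]
ee_rot: [0.006, 0.675, 0.738, -0.004]
contact_force: [-7.9, -10.0, 25.1]
grip_width: -0.004
```

Emit:
{"fn": "drive_tool", "kwargs": {
  "moves": [
    [-3,0,6,0,0,0],
    [-6,0,12,0,0,0]
  ]
}}

```text
t: 15.72
position: [0.4679, -0.2161, 0.212]
ee_rot: [0.009, 0.675, 0.737, -0.006]
contact_force: [-8.9, -16.9, 28.8]
grip_width: 0.001
```

```bash
python3 st.py; python3 look.py p2 170 170 160 260 110; python3 - <<'E'
from h import *
o=robot.observe(); print(o["ft_torque"],o["joints"],o["joint_efforts"])
E
```

```text
bin med z 0.2223 p 0.92 c [ 0.608 -0.059  0.216]
pos [ 0.4689 -0.211   0.21  ] F [ 0.6  2.8 11.3] t 15.825
[ 0.18481304 -0.13346572 -0.03665632] [-5.42727971e-01  2.39462408e-01 -8.01340157e-02  1.24396943e+00
  8.69707241e-04  9.37552804e-01] [-1.23571571e+00 -3.38663363e+01  2.30037117e+01 -3.17812990e-01
 -4.93868887e-01  4.74302695e-03]
```

View pics/p2.png

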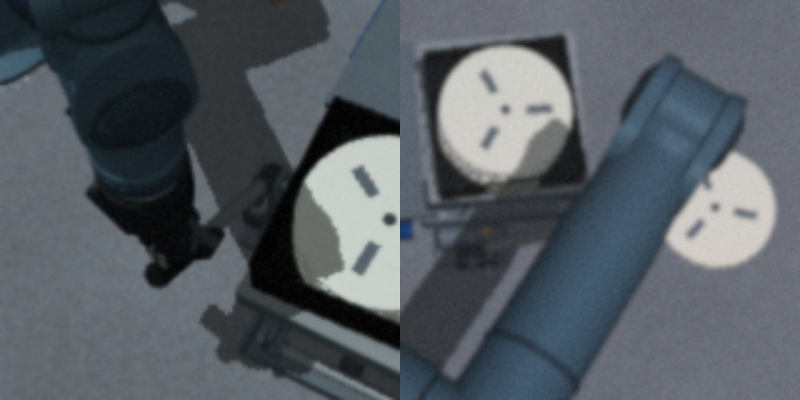

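The left crop shows the tip on the grip end at (165,265), touching nothing else. After a pause the force relaxed to 11 N, so this is not yet the hard stop. I'll go on in small steps with holds.

Emit:
{"fn": "drive_tool", "kwargs": {
  "moves": [
    [-2,0,5,0,0,0],
    [-3,0,8,0,0,0],
    [-3,0,8,0,0,0]
  ]
}}

```text
t: 16.3
position: [0.4686, -0.2109, 0.2001]
ee_rot: [0.003, 0.674, 0.739, 0.001]
contact_force: [-0.4, 1.0, 13.1]
grip_width: 0.0
```

Emit:
{"fn": "drive_tool", "kwargs": {
  "moves": [
    [-2,0,5,0,0,0],
    [-3,0,8,0,0,0],
    [-3,0,8,0,0,0]
  ]
}}

```text
t: 16.68
position: [0.469, -0.2141, 0.1922]
ee_rot: [0.003, 0.674, 0.739, 0.001]
contact_force: [0.7, 1.3, 13.4]
grip_width: -0.001
```

Emit:
{"fn": "drive_tool", "kwargs": {
  "moves": [
    [-2,0,5,0,0,0],
    [-4,0,10,0,0,0],
    [-4,0,10,0,0,0]
  ]
}}

```text
t: 17.05
position: [0.4694, -0.2182, 0.1821]
ee_rot: [0.003, 0.674, 0.739, 0.001]
contact_force: [-0.3, 0.2, 13.1]
grip_width: 0.001
```

Emit:
{"fn": "drive_tool", "kwargs": {
  "moves": [
    [-2,0,5,0,0,0],
    [-4,0,10,0,0,0],
    [-4,0,10,0,0,0]
  ]
}}

```text
t: 17.42
position: [0.47, -0.2227, 0.1723]
ee_rot: [0.004, 0.674, 0.739, 0.0]
contact_force: [0.2, -1.4, 13.5]
grip_width: -0.004
```

```bash
python3 st.py
```

```text
bin med z 0.2253 p 0.73 c [ 0.608 -0.059  0.219]
pos [ 0.47   -0.2226  0.1725] F [-0.1 -0.6 13.7] t 17.525
```

Emit:
{"fn": "drive_tool", "kwargs": {
  "moves": [
    [-2,0,5,0,0,0],
    [-4,0,10,0,0,0],
    [-4,0,10,0,0,0]
  ]
}}

```text
t: 17.9
position: [0.4707, -0.2279, 0.1641]
ee_rot: [0.005, 0.674, 0.738, -0.0]
contact_force: [-2.6, -0.4, 21.3]
grip_width: 0.003
```

Emit:
{"fn": "drive_tool", "kwargs": {
  "moves": [
    [-1,0,5,0,0,0],
    [-3,0,10,0,0,0],
    [-3,0,10,0,0,0]
  ]
}}

```text
t: 18.27
position: [0.4714, -0.2327, 0.1559]
ee_rot: [0.007, 0.675, 0.738, -0.001]
contact_force: [-5.9, -2.9, 29.2]
grip_width: 0.001
```

Emit:
{"fn": "drive_tool", "kwargs": {
  "moves": [
    [-1,0,5,0,0,0],
    [-3,0,10,0,0,0],
    [-3,0,10,0,0,0]
  ]
}}

```text
t: 18.65
position: [0.472, -0.2372, 0.1476]
ee_rot: [0.009, 0.675, 0.738, -0.002]
contact_force: [-8.4, -3.3, 36.8]
grip_width: 0.004
```

```bash
python3 st.py; python3 st.py|tail -1
```

```text
bin med z 0.1679 p 0.6 c [ 0.6   -0.104  0.172]
pos [ 0.472  -0.2372  0.1476] F [-8.1 -4.6 37.2] t 18.75
pos [ 0.472  -0.2372  0.1475] F [-7.4 -4.5 37.3] t 18.85
```

```bash
python3 - <<'E'
from h import *
f=robot.grab_frame("scene")
for R in robot.regions_of(f,"reel_bin"): print(R["p"],R["box"],np.median(cloud(f,R["pixels"])[:,2]))
a=cloud(f,np.ones((420,560),bool)); m=(abs(a[:,0]-.61)<.07)&(abs(a[:,1]+.06)<.07); print(np.median(a[m],0))
m=(abs(a[:,0]-.60)<.09)&(abs(a[:,1]-.165)<.06); print("shelf",np.median(a[m],0))
cv2.imwrite("pics/p3.png",cv2.resize(f["color"][150:360,170:450],(800,600))[:,:,::-1])
E
```

```text
0.82 [323.4, 261.9, 108.2, 107.1] 0.22480799279093344
0.67 [224.7, 377.4, 74.3, 76.4] 0.012312784741505212
0.17 [363.7, 198.0, 119.2, 112.8] 0.16643658358871316
[ 0.61303193 -0.06630619  0.22593719]
shelf [0.6022484  0.16278505 0.16617595]
```

View pics/p3.png

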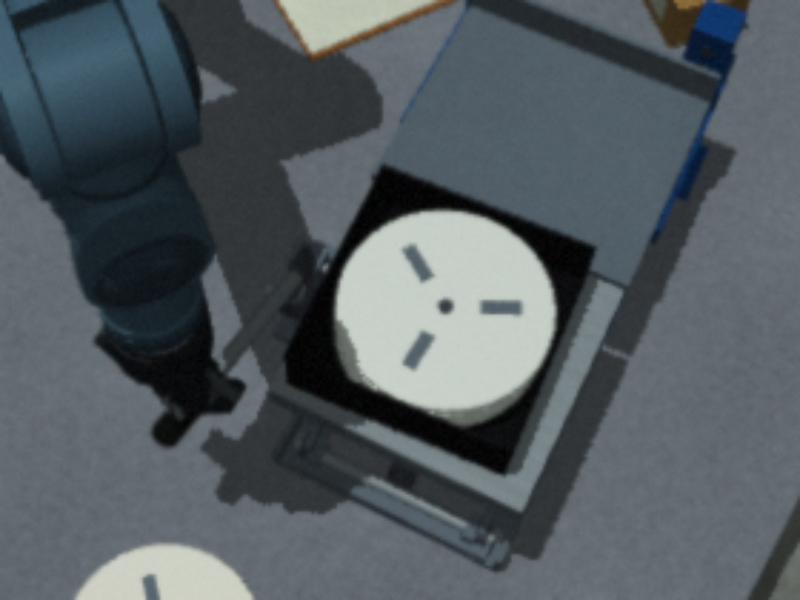

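The picture shows the deck ledge up against the shelf at about (380,170)–(630,285), the bin central on the deck, and the tip on the grip at (170,420). The deck has stopped rising (0.2253 then 0.2248) and the lever holds at 37 N mid-stroke, which is the hard stop. Releasing now.

Emit:
{"fn": "drive_tool", "kwargs": {
  "moves": [
    [4,0,-20,0,0,0],
    [16,0,-60,0,0,0],
    [35,0,-105,0,0,0],
    [55,0,-145,0,0,0],
    [55,0,-200,0,0,0]
  ]
}}

```text
t: 19.58
position: [0.4623, -0.1743, 0.3398]
ee_rot: [-0.001, 0.674, 0.739, -0.0]
contact_force: [1.0, -0.2, -0.0]
grip_width: -0.0
```

```bash
python3 st.py; python3 go.py .6243,-.217,.37,5.3 .6243,-.217,.175,5.3
```

```text
bin med z 0.2253 p 0.93 c [ 0.608 -0.059  0.219]
pos [ 0.4654 -0.1767  0.3451] F [ 1.  -1.1 -0.4] t 19.675
.6243,-.217,.37,5.3 shift [-54.9 154.7 -23.3] turn [ 0.5  0.3 -0. ]
.6243,-.217,.175,5.3 shift [-53.8 153.1 171.7] turn [ 0.5  0.3 -0. ]
pos [ 0.4654 -0.1767  0.3451] F [ 1.  -1.1 -0.4] t 19.675 j [-0.49  0.22  0.24  1.59 -0.    0.99]
```

Emit:
{"fn": "drive_tool", "kwargs": {
  "moves": [
    [-15,45,-23,0,0,0],
    [-35,95,-23,0,0,0],
    [-55,140,-23,0,0,0],
    [-55,154,-23,0,0,0],
    [-55,154,-5,0,0,0]
  ],
  "hand": 100
}}

```text
t: 20.3
position: [0.6259, -0.2182, 0.3419]
ee_rot: [0.001, 0.674, 0.739, 0.0]
contact_force: [0.8, -0.7, -0.1]
grip_width: 0.998
```

```bash
python3 go.py .6243,-.217,.175,5.3
```

```text
.6243,-.217,.175,5.3 shift [  1.6  -1.8 166.9] turn [ 0.1  0.1 -0.1]
pos [ 0.6259 -0.2182  0.3419] F [ 0.8 -0.7 -0.1] t 20.3 j [-0.43  0.67  0.96  1.85  0.    1.05]
```

Emit:
{"fn": "drive_tool", "kwargs": {
  "moves": [
    [0,0,50,0,0,0],
    [0,0,100,0,0,0],
    [0,0,145,0,0,0],
    [0,-2,168,0,0,0],
    [0,-2,170,0,0,0]
  ]
}}

```text
t: 20.92
position: [0.6174, -0.2158, 0.1712]
ee_rot: [-0.003, 0.674, 0.739, -0.001]
contact_force: [-0.0, 0.7, 0.6]
grip_width: 0.997
```

```bash
python3 go.py .6243,-.217,.175,5.3; python3 look.py p4 230 180 170 240 100
```

```text
.6243,-.217,.175,5.3 shift [-1.9  6.7 -3.9] turn [-0.3 -0.2 -0.1]
pos [ 0.6174 -0.2158  0.1712] F [-0.   0.7  0.6] t 20.925 j [-0.43  0.56  0.3   1.32  0.    1.05]
```

View pics/p4.png

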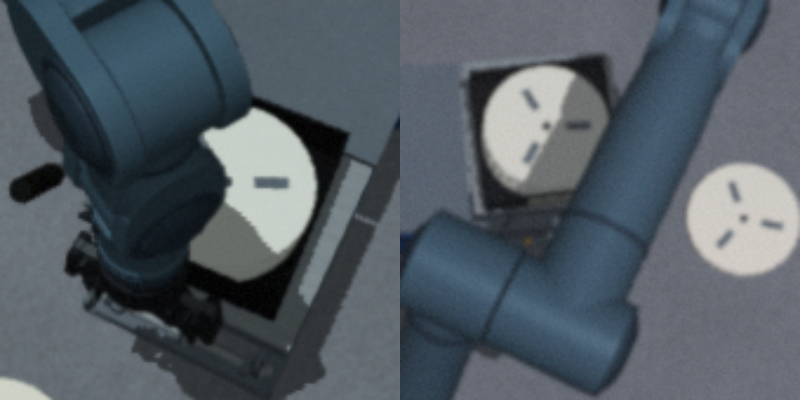

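The crop shows the open fingers behind the bin's -y face at about (170,310), with the body clear of the rim. The lever, at (35,180), is free. Now pushing.

Emit:
{"fn": "drive_tool", "kwargs": {
  "moves": [
    [15,3,0,0,0,0],
    [30,5,0,0,0,0],
    [40,5,0,0,0,0],
    [50,5,0,0,0,0],
    [60,5,0,0,0,0]
  ]
}}

```text
t: 21.65
position: [0.619, -0.1571, 0.1752]
ee_rot: [0.001, 0.674, 0.739, -0.001]
contact_force: [-0.8, -5.5, 0.9]
grip_width: 0.997
```

```bash
python3 st.py
```

```text
bin med z 0.2252 p 0.87 c [ 0.618 -0.049  0.22 ]
pos [ 0.6191 -0.1554  0.1751] F [-1.3 -1.   0.3] t 21.75
```

Emit:
{"fn": "drive_tool", "kwargs": {
  "moves": [
    [18,0,0,0,0,0],
    [36,0,0,0,0,0],
    [54,0,0,0,0,0],
    [72,0,0,0,0,0],
    [90,0,0,0,0,0]
  ]
}}

```text
t: 22.38
position: [0.6115, -0.0678, 0.1753]
ee_rot: [0.002, 0.674, 0.738, -0.001]
contact_force: [-0.6, -6.7, 3.0]
grip_width: 0.999
```

Emit:
{"fn": "drive_tool", "kwargs": {
  "moves": [
    [18,0,0,0,0,0],
    [36,0,0,0,0,0],
    [54,0,0,0,0,0],
    [72,0,0,0,0,0],
    [90,0,0,0,0,0]
  ]
}}

```text
t: 23.0
position: [0.6029, 0.0229, 0.1749]
ee_rot: [0.001, 0.674, 0.738, -0.0]
contact_force: [0.2, -5.2, 0.5]
grip_width: 1.002
```

```bash
python3 go.py .5984,.0639,.175,5.3; python3 look.py p5 250 100 180 180 110
```

```text
.5984,.0639,.175,5.3 shift [41.3 -0.8 -0.2] turn [ 0.   0.1 -0.1]
pos [0.6029 0.0229 0.1749] F [ 0.2 -5.2  0.5] t 23.0 j [-0.07  0.44  0.12  1.25 -0.    1.41]
```

View pics/p5.png

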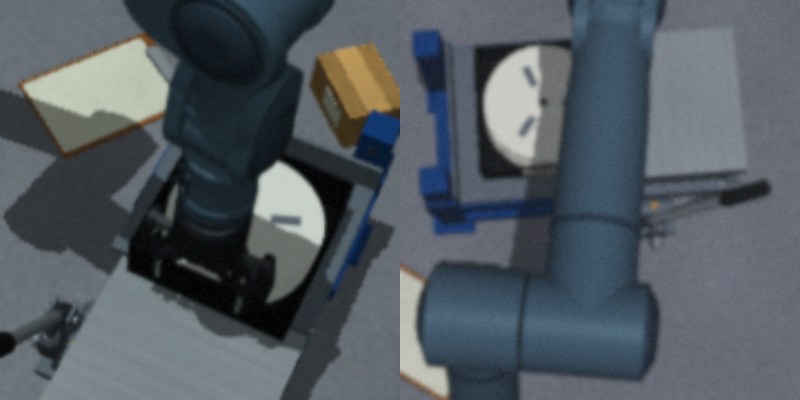

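The bin is squarely on its way across the shelf. Its front edge is still short of the lip: there is a gap at about (460,110) in the right crop. I'll finish slowly until I feel the lip.

Emit:
{"fn": "drive_tool", "kwargs": {
  "moves": [
    [10,0,0,0,0,0],
    [18,0,0,0,0,0],
    [24,0,0,0,0,0],
    [28,0,0,0,0,0],
    [31,0,0,0,0,0]
  ]
}}

```text
t: 23.72
position: [0.5995, 0.0543, 0.1744]
ee_rot: [-0.0, 0.674, 0.739, -0.0]
contact_force: [0.4, -3.5, -1.7]
grip_width: 1.0
```

Emit:
{"fn": "drive_tool", "kwargs": {
  "moves": [
    [2,0,0,0,0,0],
    [4,0,0,0,0,0],
    [6,0,0,0,0,0]
  ]
}}

```text
t: 24.1
position: [0.5991, 0.0603, 0.1746]
ee_rot: [-0.0, 0.674, 0.739, -0.0]
contact_force: [-0.4, -3.9, -2.5]
grip_width: 0.998
```

Emit:
{"fn": "drive_tool", "kwargs": {
  "moves": [
    [2,0,0,0,0,0],
    [4,0,0,0,0,0]
  ]
}}

```text
t: 24.35
position: [0.5988, 0.0642, 0.1747]
ee_rot: [-0.0, 0.674, 0.739, -0.0]
contact_force: [1.0, -4.4, -3.0]
grip_width: 1.0
```

Emit:
{"fn": "drive_tool", "kwargs": {
  "moves": [
    [2,0,0,0,0,0],
    [4,0,0,0,0,0],
    [6,0,0,0,0,0]
  ]
}}

```text
t: 24.72
position: [0.6003, 0.0649, 0.1756]
ee_rot: [0.005, 0.674, 0.739, -0.003]
contact_force: [3.1, -18.6, -0.7]
grip_width: 0.997
```

Emit:
{"fn": "drive_tool", "kwargs": {
  "moves": [
    [2,0,0,0,0,0],
    [4,0,0,0,0,0]
  ]
}}

```text
t: 24.98
position: [0.6008, 0.065, 0.1761]
ee_rot: [0.008, 0.674, 0.738, -0.005]
contact_force: [4.5, -29.2, 0.0]
grip_width: 0.998
```

Emit:
{"fn": "drive_tool", "kwargs": {
  "moves": [
    [2,0,0,0,0,0],
    [3,0,0,0,0,0]
  ]
}}

```text
t: 25.22
position: [0.6008, 0.0649, 0.1763]
ee_rot: [0.01, 0.675, 0.738, -0.007]
contact_force: [3.3, -36.0, 0.2]
grip_width: 1.0
```

The force rose to 36 N with no further travel, at the expected place, so the bin is home against the lip. Backing off and lifting clear.

Emit:
{"fn": "drive_tool", "kwargs": {
  "moves": [
    [-15,0,0,0,0,0],
    [-40,0,0,0,0,0],
    [-70,0,-20,0,0,0],
    [-100,0,-70,0,0,0],
    [-130,0,-125,0,0,0]
  ]
}}

```text
t: 25.85
position: [0.6094, -0.0515, 0.3009]
ee_rot: [-0.001, 0.674, 0.739, 0.001]
contact_force: [1.6, -0.4, 0.7]
grip_width: 0.995
```

Emit:
{"fn": "drive_tool", "kwargs": {
  "moves": [
    [-30,-20,-40,0,0,0],
    [-80,-40,-60,0,0,0],
    [-130,-60,-60,0,0,0],
    [-180,-60,-60,0,0,0],
    [-180,-60,-60,0,0,0]
  ]
}}

```text
t: 26.48
position: [0.5667, -0.2393, 0.3587]
ee_rot: [-0.0, 0.675, 0.737, 0.001]
contact_force: [0.2, 0.7, 0.1]
grip_width: 1.0
```

```bash
python3 - <<'E'
from fit import *
for n in("scene","top"):
    f=robot.grab_frame(n); a=cloud(f,np.ones((420,560),bool)); R=robot.regions_of(f,"reel_bin")[0]; b=cloud(f,R["pixels"]); b=b[(b[:,2]>.2)&(b[:,2]<.24)]
    d,c,w=rect(b); v=c-np.array([.6096,-.0576]); u=np.array([-.092,.996]); print(n,R["p"],d,c,w,"y'",v@u,"x'",v@[.996,.092],np.median(b[:,2]))
    m=(abs(a[:,0]-.61)<.06)&(abs(a[:,1]+.05)<.05); print("deck z",np.median(a[m,2]))
    for t in("spare_reel","clipboard","small_carton"):
        L=robot.landmark_of(f,t)
        if L: print(t,np.array(L[0]["centre"]))
    cv2.imwrite(f"pics/e_{n}.png",f["color"][:,:,::-1])
A=cv2.resize(cv2.imread("pics/e_scene.png")[100:320,220:460],(400,367)); B=cv2.resize(cv2.imread("pics/e_top.png")[90:255,165:345],(400,367)); cv2.imwrite("pics/e.png",np.hstack([A,B]))
print(robot.observe()["contact_force"],robot.observe()["t"])
E
```

```text
scene 0.87 5.5 [0.5946 0.1715] [0.1904 0.1939] y' 0.22951938099004915 x' 0.006159841235100539 0.22311873128232818
deck z 0.1679925447963484
spare_reel [225.7 378.5]
clipboard [298.6 144.7]
small_carton [406.2 150.1]Traceback (most recent call last):
  File "<stdin>", line 4, in <module>
  File "fit.py", line 7, in rect
    lo,hi=np.percentile(q,[1,99],axis=0); w=hi-lo
          ~~~~~~~~~~~~~^^^^^^^^^^^^^^^^^
    return _quantile_unchecked(
        a, q, axis, out, overwrite_input, method, keepdims, weights)
    return _ureduce(a,
                    func=_quantile_ureduce_func,
    ...<5 lines>...
                    overwrite_input=overwrite_input,
                    method=method)
    r = func(a, **kwargs)
    result = _quantile(arr,
                       quantiles=q,
    ...<2 lines>...
                       out=out,
                       weights=wgt)
    slices_having_nans = np.isnan(arr[-1, ...])
                                  ~~~^^^^^^^^^
IndexError: index -1 is out of bounds for axis 0 with size 0
```

```bash
python3 -c "
import cv2;cv2.imwrite('pics/e2.png',cv2.resize(cv2.imread('pics/e_scene.png')[110:340,210:470],(680,600)))"
```

```text
(no output)
```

View pics/e2.png

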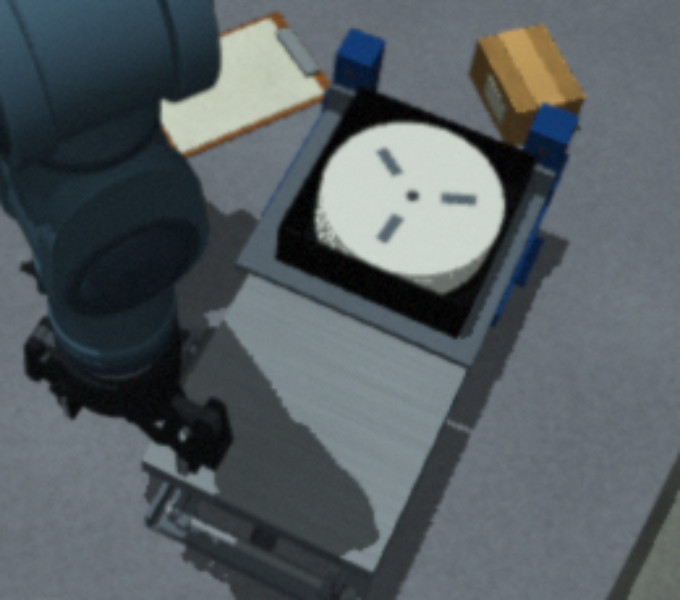

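The bin sits square on the shelf with its far side against the rear lip, from about (360,95) to (535,155). The gripper is clear, and the clipboard and carton have not moved.

```bash
python3 -c "
from cell import robot
o=robot.observe();print(o['t'],o['contact_force'],o['qvel'].round(3));print(robot.hand_in())"
```

```text
26.825 [ 0.22669726  0.33025455 -0.22993617] [-0.003  0.001 -0.    -0.001 -0.005 -0.001]
the job is handed in; nothing more can be done
None
```

The bin is on the shelf, home against the rear lip, and the job was handed in at 26.8 s with the robot touching nothing.

- **Pumping:** I made six full strokes and a seventh partial one. On the seventh the lever went hard mid-stroke, reaching 37 N while the deck stopped rising, and I stopped there. The deck top settled at about 168 mm, against a shelf top of about 166 mm.
- **Pushing:** I pushed the bin across with both fingertips spread. At the lip the force rose to 36 N with no further travel, then I backed off and lifted clear.
- **Last checks:** The scene camera shows the bin square to the shelf. It lies 229.5 mm from the lift's centre along the push, against about 230 mm for the seat. It sits about 6 mm off centre sideways. The spare reel, clipboard and carton are within about 2.5 pixels of where they started.
- **Failed or odd readings:** The same check from the top camera failed because it found no usable points on the bin, so the final position rests on the scene camera and the lip force. One earlier bin-height reading, taken while I held the lever hard, was false; I repeated it.

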